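# Empty the drop-bottom hopper and bolt it again

## Task

Empty the hopper of nuts and bushings into the tray below it: draw its bolt right out, then swing the crank lever over so that the trap-door bottom opens and the whole load drops into the tray. Then swing the trap-door fully shut again and push the bolt fully home under it, leaving the tray where it stands and the other things on the bench undisturbed.

Things in the scene. Friction and masses are not known exactly. Their poses are not given: they have to be found in the camera images.
- hopper: Square sheet-metal hopper on four dark legs, fixed to the bench. Origin on the bench top under its centre, z up; its own -x side is the front (towards the robot at zero yaw), +y its left. All positions below called 'hopper frame' are in mm in this frame. Outer walls 104 x 106, rim at z 236, open top, inside 98 x 100; legs at x +-72, y +-62, up to z 190 (12 square). Its bottom is the gate. The tray stands under it.
- gate (a joint): Trap-door bottom of the hopper, one piece with its crank lever; hinge along the hopper's x axis at the left (+y) lower edge. 0 = shut (plate level, lever leaning 39 deg to the left, +y, of vertical), grows to 1.35 rad at the stop = fully open (plate hanging steeply, lever leaning 39 deg to the right, -y). Stiff hinge: it stays where it is left, 2 to 6 N at the lever's grip moves it. The bolt under its free (-y) edge keeps it from opening unless drawn out at least 20 mm.
- gate_hinge (a point): Point on the gate's hinge axis, hopper frame (0, 55, 158). Its axes turn with the gate; the x axis is the hinge axis.
- gate_grip (a point): Centre of the black round grip bar at the end of the crank lever: bar 14 mm diameter, along the hopper's x axis, usable from 20 mm behind to 25 mm in front of this point, in front of the hopper; the dark lever plate (16 x 6 mm) is at the bar's rear end. 105 mm from the hinge axis. Hopper frame: (-114, 121, 240) with the gate shut, (-114, 55, 263) half way, (-114, -11, 240) fully open. Free space above it and on both sides.
- bolt (a joint): Slide bolt (steel rod 10 mm diameter) on the hopper's right (-y) side that locks the gate. 0 = home, its tip 17 mm under the gate's free edge; grows to 0.030 m at the stop as it is drawn out along the hopper's -y. About 2 N moves it; it stays where it is left. It passes under the gate only when the gate is shut to within about 0.03 rad; pushed in while the gate hangs lower it keeps the gate from shutting.
- bolt_grip (a point): Centre of the black upright thumb tab of the bolt: 26 (x) x 12 (y) x 30 (z) mm, its top 14 mm above this point (about 226 above the bench), a steel stem 22 x 8 below it. Hopper frame (0, -105, 211) with the bolt home, (0, -135, 211) drawn out. The hopper's rim is 44 mm from the tab's near face when home.
- tray_floor (a point): Centre of the inner floor of the open aluminium tray (outside 114 x 165 x 45 mm, walls 3 mm) that stands loose under the hopper, its long side along the hopper's y; floor 3 mm above the bench; z up.
- nut_1_mid (a point): Zinc-grey M20 hex nut 30x35x16 mm, loose, lying in the hopper on the shut gate at the start; the point is its centre, half-way up, z along its bore.
- nut_2_mid (a point): Zinc-grey M20 hex nut 30x35x16 mm, loose, lying in the hopper on the shut gate at the start; the point is its centre, half-way up, z along its bore.
- bushing_1_mid (a point): Bronze flanged bushing 29 mm across, 22 mm high, loose, lying in the hopper on the shut gate at the start; the point is its centre, half-way up, z along its bore.
- bushing_2_mid (a point): Bronze flanged bushing 29 mm across, 22 mm high, loose, lying in the hopper on the shut gate at the start; the point is its centre, half-way up, z along its bore.
- bracket: Bystander, to be left alone: milled angle bracket 40x50x36 mm, loose on the bench; origin at the centre of its underside.
- square_block: Bystander, to be left alone: plain ground block 30x45x40 mm, loose on the bench; origin at the centre of its underside.
- end_cap: Bystander, to be left alone: turned end cap 52 mm across, 18 mm high, loose on the bench; origin at the centre of its underside.
- flange: Bystander, to be left alone: turned flange 64 mm across, 26 mm high, loose on the bench; origin at the centre of its underside.

How it is judged:
On the way, in this order (a step that is already met when the one before it is completed fails the run):
1. the bolt is drawn out by at least 20 mm while the gate is still shut (value of joint bolt above 0.02 m and value of joint gate below 0.15 rad), for 0.1 s.
2. the gate is swung open by at least 0.9 rad and all four parts lie in the tray (value of joint gate above 0.9 rad and x of nut_1_mid in the frame of tray_floor between -0.056 and 0.056 m and y of nut_1_mid in the frame of tray_floor between -0.081 and 0.081 m and z of nut_1_mid in the frame of tray_floor between -0.002 and 0.042 m and x of nut_2_mid in the frame of tray_floor between -0.056 and 0.056 m and y of nut_2_mid in the frame of tray_floor between -0.081 and 0.081 m and z of nut_2_mid in the frame of tray_floor between -0.002 and 0.042 m and x of bushing_1_mid in the frame of tray_floor between -0.056 and 0.056 m and y of bushing_1_mid in the frame of tray_floor between -0.081 and 0.081 m and z of bushing_1_mid in the frame of tray_floor between -0.002 and 0.042 m and x of bushing_2_mid in the frame of tray_floor between -0.056 and 0.056 m and y of bushing_2_mid in the frame of tray_floor between -0.081 and 0.081 m and z of bushing_2_mid in the frame of tray_floor between -0.002 and 0.042 m), for 0.2 s.
3. the gate is swung shut (under 0.06 rad) with the bolt still drawn at least 10 mm (value of joint gate below 0.06 rad and value of joint bolt above 0.01 m), for 0.1 s.
At the end, for the whole second after the job is handed in: The gate is shut (under 0.04 rad), the bolt home (under 6 mm drawn), all four parts lie inside the tray below its rim, and the tray has moved less than 20 mm (value of joint gate below 0.04 rad and value of joint bolt below 0.006 m and x of nut_1_mid in the frame of tray_floor between -0.056 and 0.056 m and y of nut_1_mid in the frame of tray_floor between -0.081 and 0.081 m and z of nut_1_mid in the frame of tray_floor between -0.002 and 0.042 m and x of nut_2_mid in the frame of tray_floor between -0.056 and 0.056 m and y of nut_2_mid in the frame of tray_floor between -0.081 and 0.081 m and z of nut_2_mid in the frame of tray_floor between -0.002 and 0.042 m and x of bushing_1_mid in the frame of tray_floor between -0.056 and 0.056 m and y of bushing_1_mid in the frame of tray_floor between -0.081 and 0.081 m and z of bushing_1_mid in the frame of tray_floor between -0.002 and 0.042 m and x of bushing_2_mid in the frame of tray_floor between -0.056 and 0.056 m and y of bushing_2_mid in the frame of tray_floor between -0.081 and 0.081 m and z of bushing_2_mid in the frame of tray_floor between -0.002 and 0.042 m and distance of tray_floor from where it was at the start of the episode below 0.02 m); the robot touches nothing.
It fails at once if a bystander (bracket) is moved more than 20 mm (distance of bracket from where it was at the start of the episode above 0.02 m).
It fails at once if a bystander (square block) is moved more than 20 mm (distance of square_block from where it was at the start of the episode above 0.02 m).
It fails at once if a bystander (end cap) is moved more than 20 mm (distance of end_cap from where it was at the start of the episode above 0.02 m).
It fails at once if a bystander (flange) is moved more than 20 mm (distance of flange from where it was at the start of the episode above 0.02 m).
It also fails if it takes over 61 s, if anything falls off the work surface, if the arm or the gripper's body presses on something with over 40 N, if the wrist force passes 120 N, or if a joint passes its speed limit or range.

## Robot

A 7-joint arm with a two-finger parallel gripper is mounted at the origin on a cart in front of the work surface, level with it; the furniture and walls round the work are solid. World frame = base frame: x ahead of the robot, y to its left, z up, the work surface at z = 0. Lengths are in m, angles in rad, forces in N, time in s.
With the tool pointing down it reaches from about 0.4 to 0.85 m from the base axis. Payload 10.4 kg.
Tool frame: the origin (TCP) lies midway between the tips of the shut fingers; the grasp point (between the pads) lies 19 mm behind it; z points along the fingers, y is the line along which they close (so a half turn about z gives the same grasp; the last joint's range is limited). The gripper opens to 85 mm and grips with 20 to 120 N. Pads are 22 mm wide; open, the fingers measure 114 mm over their backs; the gripper's body (76 mm by 85 mm) begins 54 mm behind the grasp point. The pads swing forward as they close: fully open they stand 13 mm farther back than shut.
Start: joints at [-1.152, 0.332, -0.065, 1.46, 0.022, 1.35, -0.088], TCP at [0.267, 0.565, 0.231] pointing down, gripper open.
Joint ranges: [-2.6, 2.6], [-0.5, 2.12], [-1.47, 1.34], [0.16, 2.42], [-1.27, 4.41], [0.06, 2.06], [-2.6, 2.6]. Speed limits (rad/s): [2.22, 2.22, 2.79, 2.79, 3.14, 3.14, 3.14].

## Interface

Orientations are given as a unit quaternion [x, y, z, w].
In Python, from workcell import get_obs, camera, camera_params, hand_in gives the robot as it stands.
- The arm moves only by the tool carry_out, never from a script. Its argument "commands" is a list that holds one entry, the list of rows, each a list of 6 numbers: the shift along the tool's x, y, z in units of 40 mm (1.0 is 40 mm), then the turn, a rotation vector about the tool's x, y, z in units of 6 degrees (1.0 is 6 degrees). In form: [[[x, y, z, ax, ay, az], ...]]. A call has 1 to 20 rows; each row shifts and turns the commanded pose from where the row before left it, along the tool's axes as they then stand; what a row does not reach is not made up. A row lasts 1/12 s, in which the tool goes at most 41.7 mm and 7.16 degrees, less where a joint would pass 70% of its speed; a pose out of reach is approached as far as the arm can. A call is refused whole if a number of a shift passes 1 or a number of a turn 1, either way. A call with a gripper value outside its range is refused whole. "hand" is the closure, from -1 (fully open) to 1 (shut), set as the call begins (left out, the last holds). The fingers move at their own pace and stop on an object; "force" is the grip in N (left out, the last holds). Time passes only in rows, so rows that do not move let the fingers close. It gives the time, the measured TCP pose, the force, the opening and the grip force at its end, in the units of the state.
- get_obs(): the state, without advancing time (a new reading comes with each control period).
- camera(name): name is "scene" or "top" or "wrist"; returns the picture (400x640x3 uint8, red, green, blue); there is no depth.
- camera_params(name): a dict with "mtx" (3x3 intrinsics, pixels), "R" (3x3) and "t" (3): a world point X has camera coordinates R X + t. Camera axes: x right, y down, z forward; pixel columns grow to the right and rows downward; lengths in m; the calibration is good to about 2 mm. A picture is of the moment at which its call begins: read the wrist's pose just before it. camera_params takes no time and is no camera call; for the wrist camera it gives the pose at the moment of the call.
- hand_in(): hands the job in; it is judged then, once.
The state is a dict: "clock": time; "joint_pos": joint angles; "joint_velocities": joint speeds; "tau": joint torques, N m; "position": TCP position; "ee_rot": TCP orientation; "ft_force": force on the tool from outside, world axes, zero at the start; "torque": the same for the moment, N m; "grip_width": opening from 0.0 (shut) to 1.0 (fully open); "grasp_force": force on a finger pad.
Only numpy, scipy, OpenCV 4.12 (cv2) and the standard library are available. Lean on these libraries where they do the work, as an engineer would, in place of code of your own. Each camera call takes 0.05 s, during which the arm holds its last target. There are 200 camera calls.

## Working session

There is one attempt and no reset: what is moved stays moved. The work goes in short steps, Python scripts to look and compute and a tool call to move; the robot and the scene stay as the last step left them, time stands still between calls to the robot, and variables do not carry over. Pictures are saved under pics/ and viewed, at most 10 in all, crops included, and the job is handed in when it is done.

Besides the shell and the picture viewer there is one more tool, called after ">>>" by a JSON object that holds its "method" and its "body". carry_out: Moves the arm, as the interface text tells. Its arguments: {"type":"object","properties":{"commands":{"type":"array"},"hand":{"type":"number"},"force":{"type":"number"}},"required":["commands"]}

```bash
mkdir -p pics; ls; python3 - <<'E'
from workcell import *
import cv2
o=get_obs();print(o['clock'],o['position'],o['ee_rot'],o['grip_width'])
for n in('scene','top'):
    cv2.imwrite(f'pics/{n}0.png',camera(n)[:,:,::-1]);p=camera_params(n);print(n,p)
E
```

```text
pics
0.0 [0.26706514 0.56465365 0.23051887] [ 2.19087722e-01  9.75704908e-01 -6.95147186e-04 -1.41805738e-04] 1.0044071532935008
scene {'mtx': array([[402.96138757,   0.        , 323.34056096],
       [  0.        , 402.96138757, 192.76793931],
       [  0.        ,   0.        ,   1.        ]]), 'R': array([[ 0.44106669, -0.8973128 ,  0.01702657],
       [-0.646619  , -0.33088206, -0.68731428],
       [ 0.62236969,  0.29214173, -0.72616057]]), 't': array([-0.20700896,  0.44927105,  0.65186328])}
top {'mtx': array([[398.74178771,   0.        , 323.9554273 ],
       [  0.        , 398.74178771, 202.08971624],
       [  0.        ,   0.        ,   1.        ]]), 'R': array([[ 0.02676098, -0.9996131 ,  0.00758227],
       [-0.98763111, -0.02761095, -0.15434513],
       [ 0.15449477, -0.00335806, -0.9879879 ]]), 't': array([-9.59805632e-05,  5.27314593e-01,  9.63263778e-01])}
```

View pics/scene0.png

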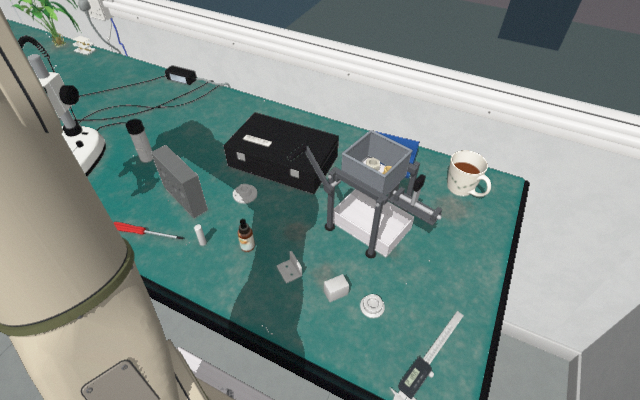

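View pics/top0.png

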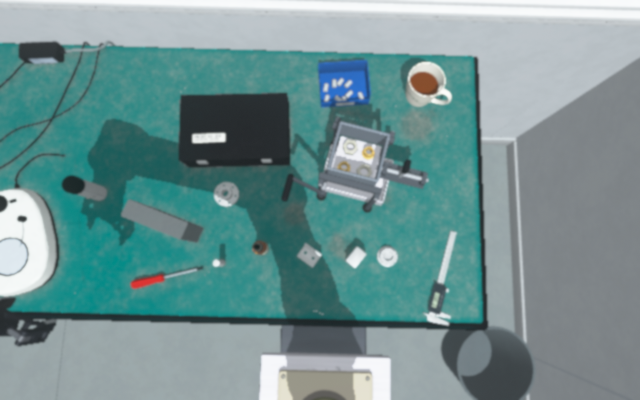

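The top view shows the hopper at about (357,150), the grip bar near (288,187) and the bolt tab near (407,168). The scene view shows the tray under the hopper. I'll enlarge the hopper to pick out its corners.

```bash
python3 - <<'E'
import cv2
a=cv2.imread('pics/top0.png')[110:220,275:435];b=cv2.imread('pics/scene0.png')[120:260,290:450]
cv2.imwrite('pics/c1.png',cv2.resize(a,None,fx=5,fy=5,interpolation=cv2.INTER_CUBIC))
cv2.imwrite('pics/c2.png',cv2.resize(b,None,fx=4,fy=4,interpolation=cv2.INTER_CUBIC))
E
```

```text
(no output)
```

View pics/c1.png

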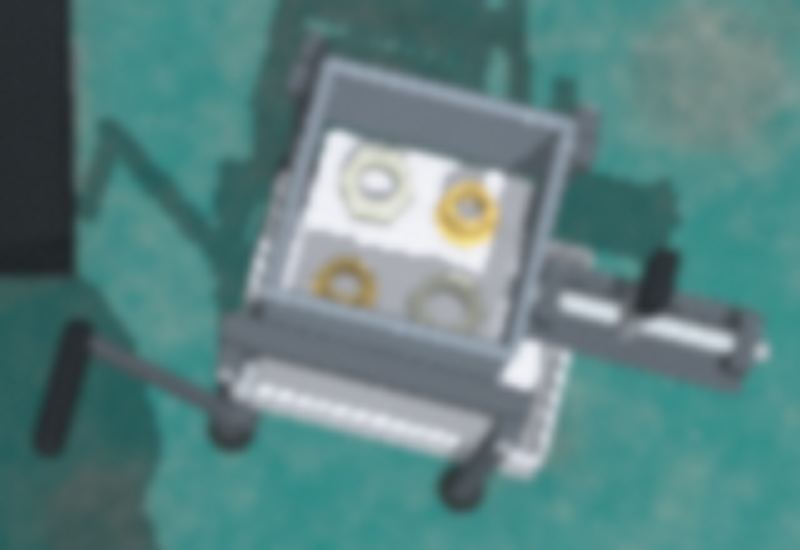

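View pics/c2.png

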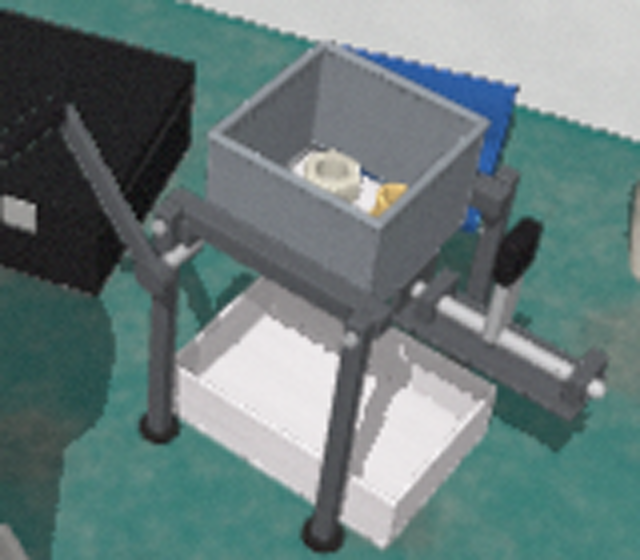

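The rim corners, the tab at about (660,280) and the grip bar from (80,325) to (48,450) are clear in the top crop. The second crop shows the rim corners at (210,133), (325,43), (488,125) and (378,228). Next I fit the hopper pose to these.

```bash
cat > h.py <<'E'
import numpy as np,cv2
from scipy.optimize import least_squares
from scipy.spatial.transform import Rotation as Ro
from workcell import *
def proj(n,X,p=None):
    p=p or camera_params(n);c=p['R']@np.asarray(X).T+p['t'][:,None];q=p['mtx']@c;return (q[:2]/q[2]).T
H=np.array
def tf(v,P):
    c,s=np.cos(v[2]),np.sin(v[2]);P=np.atleast_2d(P)/1000.
    return P@H([[c,s,0],[-s,c,0],[0,0,1]])+[v[0],v[1],0]
E
python3 - <<'E'
from h import *
rim=H([[52,53,236],[52,-53,236],[-52,-53,236],[-52,53,236]])
bar=H([[-94,121,240],[-139,121,240],[0,-105,225]])
tp=H([[325,60],[577,118],[512,355],[258,297],[80,328],[47,450],[664,255]])/5+[275,110]
sp=H([[325,43],[488,125],[378,228],[210,133]])/4+[290,120]
f=lambda v:np.r_[(proj('top',tf(v,np.r_[rim,bar]))-tp).ravel(),(proj('scene',tf(v,rim))-sp).ravel()]
r=least_squares(f,[.6,-.1,-.2],loss='soft_l1');print(r.x,np.degrees(r.x[2]));print(f(r.x).reshape(-1,2).round(1))
v=r.x
for n,P in dict(tab=[0,-105,211],out=[0,-135,211],g0=[-114,121,240],g5=[-114,55,263],g1=[-114,-11,240]).items():print(n,tf(v,P).round(4))
o=get_obs();print(Ro.from_quat(o['ee_rot']).as_matrix().round(3))
E
```

```text
[ 0.60532069 -0.05479345 -0.23292996] -13.345903805975375
[[ 0.6 -0.6]
 [-0.5  0.5]
 [ 0.7  0.4]
 [ 1.3 -1.1]
 [-0.7  3.3]
 [-0.1  0. ]
 [-0.4  4.2]
 [-0.3 -1.2]
 [ 0.4 -1.3]
 [ 0.5 -0.8]
 [-0.3 -0.2]]
tab [[ 0.5811 -0.157   0.211 ]]
out [[ 0.5742 -0.1861  0.211 ]]
g0 [[0.5223 0.0893 0.24  ]]
g5 [[0.5071 0.025  0.263 ]]
g1 [[ 0.4919 -0.0392  0.24  ]]
[[-0.904  0.428 -0.   ]
 [ 0.428  0.904 -0.001]
 [-0.    -0.001 -1.   ]]
```

>>> {"method": "carry_out", "body": {"commands": [[[0,0,-0.8,0,0,0],[0,0,-0.8,0,0,0],[0,0,-0.8,0,0,-0.5],[0,0,0,0,0,-0.5],[0,0,0,0,0,-0.5],[0,0,0,0,0,-0.5]]], "hand": 1, "force": 40}}

```text
clock: 0.6
position: [0.2672, 0.5651, 0.3275]
ee_rot: [0.115, 0.993, 0.0, 0.0]
ft_force: [0.3, -0.4, -0.8]
grip_width: 0.146
grasp_force: 0.0
```

>>> {"method": "carry_out", "body": {"commands": [[[-0.3,-0.4,0,0,0,0],[-0.6,-0.75,0,0,0,0],[-0.6,-0.75,0,0,0,0],[-0.6,-0.75,0,0,0,0],[-0.6,-0.75,0,0,0,0],[-0.6,-0.75,0,0,0,0],[-0.6,-0.75,0,0,0,0],[-0.6,-0.75,0,0,0,0],[-0.6,-0.75,0,0,0,0],[-0.6,-0.75,0,0,0,0],[-0.6,-0.75,0,0,0,0],[-0.6,-0.75,0,0,0,0],[-0.6,-0.75,0,0,0,0],[-0.6,-0.75,0,0,0,0],[-0.6,-0.75,0,0,0,0],[-0.6,-0.75,0,0,0,0],[-0.6,-0.75,0,0,0,0],[-0.6,-0.75,0,0,0,0],[-0.6,-0.75,0,0,0,0],[-0.5,-0.7,0,0,0,0]]]}}

```text
clock: 2.27
position: [0.5848, -0.1123, 0.3269]
ee_rot: [0.116, 0.993, -0.0, -0.0]
ft_force: [-0.5, 0.8, -0.4]
grip_width: 0.001
grasp_force: 0.0
```

```bash
cat >> h.py <<'E'
V=H([0.6053,-0.0548,-0.2329])
def st():
    o=get_obs();p=o['position'];c,s=np.cos(V[2]),np.sin(V[2]);d=p-[V[0],V[1],0]
    R=Ro.from_quat(o['ee_rot']).as_matrix()
    print('t',round(o['clock'],2),'hopper mm',(1000*H([c*d[0]+s*d[1],-s*d[0]+c*d[1],p[2]])).round(1),'yaw err deg',round(np.degrees(np.arctan2(R[1,1],R[0,1])-np.pi/2-V[2]),1),'tilt',R[:2,2].round(3),'F',o['ft_force'].round(1),'w',round(o['grip_width'],2))
E
python3 - <<'E'
from h import *
rim=H([[52,53,236],[52,-53,236],[-52,-53,236],[-52,53,236]])
tp=H([[325,60],[577,118],[512,355],[258,297]])/5+[275,110]
sp=H([[325,43],[488,125],[378,228],[210,133]])/4+[290,120]
f=lambda v:np.r_[(proj('top',tf(v,rim))-tp).ravel(),(proj('scene',tf(v,rim))-sp).ravel()]
print(least_squares(f,V).x)
st();p=camera_params('wrist');im=camera('wrist')[:,:,::-1].copy()
for q in proj('wrist',tf(V,np.r_[rim,[[0,-99,226],[-13,-99,226],[13,-111,226],[-13,-111,226],[13,-99,226]]]),p):
    if abs(q).max()<2000: cv2.circle(im,tuple(int(a) for a in q),3,(0,0,255),1)
cv2.imwrite('pics/w1.png',im)
E
```

```text
[ 0.60426365 -0.05449936 -0.23495629]
t 2.27 hopper mm [ -6.7 -60.7 326.9] yaw err deg 0.0 tilt [-0. -0.] F [-0.5  0.8 -0.4] w 0.0
```

View pics/w1.png

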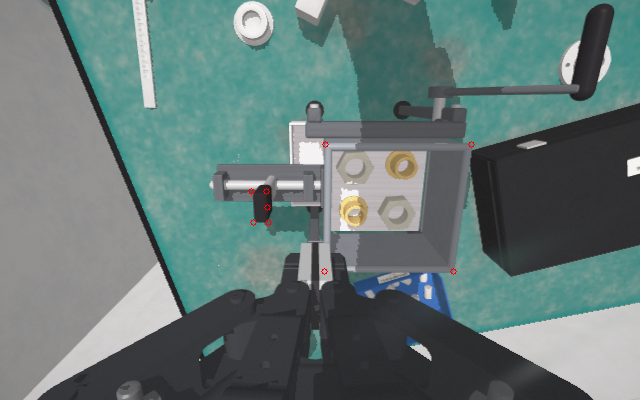

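The predicted rim and tab points land within a few pixels of the real ones: the tab is at (262,203) and the rim corners match. The fit is good, so I'll go down between the rim and the tab.

>>> {"method": "carry_out", "body": {"commands": [[[-0.17,-0.36,0,0,0,0],[0,0,0.6,0,0,0],[0,0,0.6,0,0,0],[0,0,0.6,0,0,0],[0,0,0.5,0,0,0],[0,0,0.4,0,0,0],[0,0,0.3,0,0,0],[0,0,0,0,0,0],[0,0,0,0,0,0]]]}}

```text
clock: 3.07
position: [0.5874, -0.1256, 0.2072]
ee_rot: [0.116, 0.993, -0.0, -0.0]
ft_force: [1.2, -0.8, -0.0]
grip_width: -0.002
grasp_force: 0.0
```

>>> {"method": "carry_out", "body": {"commands": [[[0,-0.1,0,0,0,0],[0,-0.1,0,0,0,0],[0,-0.1,0,0,0,0],[0,-0.1,0,0,0,0],[0,-0.1,0,0,0,0],[0,0,0,0,0,0]]]}}

```text
clock: 3.57
position: [0.583, -0.1463, 0.2078]
ee_rot: [0.116, 0.993, -0.0, 0.0]
ft_force: [-0.1, -0.2, -0.2]
grip_width: -0.002
grasp_force: 0.0
```

```bash
python3 - <<'E'
from h import *
st();im=np.vstack([cv2.resize(camera(n)[y:y+75,x:x+160,::-1],None,fx=4,fy=4,interpolation=cv2.INTER_CUBIC) for n,y,x in(('scene',130,350),('top',120,320))])
cv2.imwrite('pics/b1.png',im)
E
```

```text
t 3.57 hopper mm [ -0.6 -94.1 207.8] yaw err deg -0.0 tilt [ 0.001 -0.   ] F [-0.1 -0.2 -0.2] w -0.0
```

View pics/b1.png

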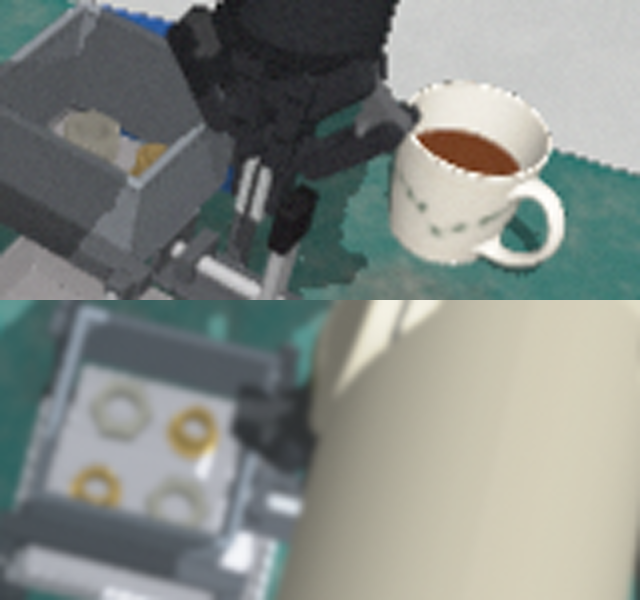

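The fingers are just beside the tab, at about (285,220) in the scene crop, and there is no contact yet. I'll push on outward.

>>> {"method": "carry_out", "body": {"commands": [[[0,-0.08,0,0,0,0],[0,-0.08,0,0,0,0],[0,-0.08,0,0,0,0],[0,-0.08,0,0,0,0],[0,-0.08,0,0,0,0],[0,-0.08,0,0,0,0],[0,0,0,0,0,0]]]}}

```text
clock: 4.25
position: [0.5782, -0.1648, 0.2072]
ee_rot: [0.116, 0.993, -0.0, -0.0]
ft_force: [0.0, 1.0, -0.9]
grip_width: -0.001
grasp_force: 0.1
```

>>> {"method": "carry_out", "body": {"commands": [[[0,-0.06,0,0,0,0],[0,-0.06,0,0,0,0],[0,0,0,0,0,0]]]}}

```text
clock: 4.5
position: [0.5778, -0.1667, 0.2072]
ee_rot: [0.115, 0.993, 0.001, -0.0]
ft_force: [0.1, 7.0, 0.4]
grip_width: 0.001
grasp_force: 3.2
```

>>> {"method": "carry_out", "body": {"commands": [[[0,-0.06,0,0,0,0],[0,-0.06,0,0,0,0],[0,0,0,0,0,0]]]}}

```text
clock: 4.75
position: [0.5777, -0.1673, 0.2073]
ee_rot: [0.113, 0.994, 0.004, -0.0]
ft_force: [1.4, 17.9, 2.7]
grip_width: 0.0
grasp_force: 8.9
```

```bash
python3 - <<'E'
from h import *
st()
E
```

```text
t 4.75 hopper mm [  -0.9 -115.9  207.3] yaw err deg 0.3 tilt [0.001 0.007] F [ 1.4 17.9  2.7] w 0.0
```

The force rose to 18 N at y' = -116. With fingers about 13 mm half-thick, that matches the bolt's stop. I'll back off, raise, and go to the left of the grip bar.

>>> {"method": "carry_out", "body": {"commands": [[[0,0.3,0,0,0,0],[0,0,-0.5,0,0,0],[0,0,-0.8,0,0,0],[0,0,-0.8,0,0,0],[0,0,-0.8,0,0,0],[0,0,0,0,0,0],[0.3,0.65,0,0,0,0],[0.32,0.75,0,0,0,0],[0.32,0.75,0,0,0,0],[0.32,0.75,0,0,0,0],[0.32,0.75,0,0,0,0],[0.32,0.75,0,0,0,0],[0.32,0.75,0,0,0,0],[0.32,0.7,0,0,0,0],[0.32,0.63,0,0,0,0],[0,0,0,0,0,0],[0,0,0,0,0,0]]]}}

```text
clock: 6.17
position: [0.5272, 0.1183, 0.3231]
ee_rot: [0.115, 0.993, -0.0, 0.0]
ft_force: [0.6, -1.1, -0.3]
grip_width: 0.002
grasp_force: 0.0
```

```bash
python3 - <<'E'
from h import *
st()
p=camera_params('wrist');im=camera('wrist')[:,:,::-1].copy()
for q in proj('wrist',tf(V,[[-94,121,240],[-139,121,240],[0,-135,225]]),p): cv2.circle(im,tuple(int(a) for a in np.clip(q,-9,999)),3,(0,0,255),1)
s=camera('scene')[:,:,::-1][120:260,300:460]
cv2.imwrite('pics/w2.png',np.hstack([im[:,:],np.vstack([s,np.zeros((260,160,3),np.uint8)])]))
E
```

```text
t 6.17 hopper mm [-115.9  150.4  323.1] yaw err deg 0.2 tilt [ 0. -0.] F [ 0.6 -1.1 -0.3] w 0.0
```

View pics/w2.png

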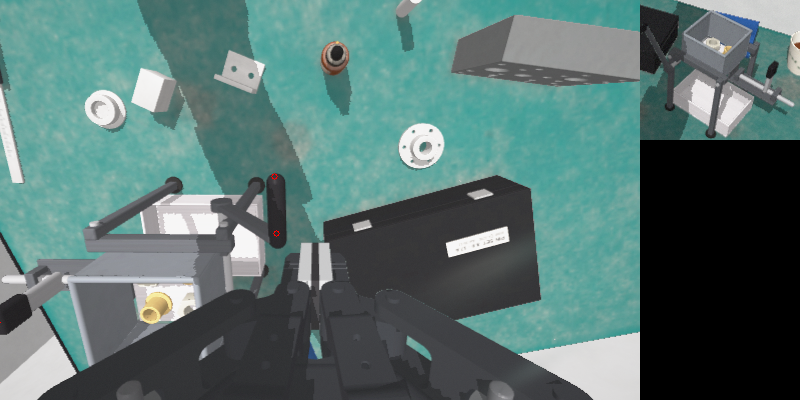

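The bolt rod now sticks out to the left and the bar lies where predicted, from (275,177) to (277,233). I'll descend on its left.

>>> {"method": "carry_out", "body": {"commands": [[[0,0.12,0.4,0,0,0],[0,0,0.6,0,0,0],[0,0,0.6,0,0,0],[0,0,0.5,0,0,0],[0,0,0.35,0,0,0],[0,0,0,0,0,0],[0,-0.12,0,0,0,0],[0,-0.12,0,0,0,0],[0,-0.12,0,0,0,0],[0,-0.12,0,0,0,0],[0,0,0,0,0,0]]]}}

```text
clock: 7.18
position: [0.5259, 0.1049, 0.2288]
ee_rot: [0.115, 0.993, 0.003, 0.003]
ft_force: [1.9, 8.2, 6.7]
grip_width: 0.001
grasp_force: 4.2
```

>>> {"method": "carry_out", "body": {"commands": [[[0,-0.15,-0.06,0,0,0],[0,-0.15,-0.06,0,0,0],[0,-0.15,-0.06,0,0,0],[0,-0.15,-0.06,0,0,0],[0,-0.15,-0.06,0,0,0],[0,-0.15,-0.06,0,0,0],[0,-0.15,-0.03,0,0,0],[0,-0.15,-0.03,0,0,0],[0,-0.15,0,0,0,0],[0,-0.15,0,0,0,0]]]}}

```text
clock: 8.02
position: [0.51, 0.0439, 0.2419]
ee_rot: [0.116, 0.993, -0.0, -0.0]
ft_force: [0.4, 2.1, 2.1]
grip_width: -0.002
grasp_force: 1.2
```

```bash
python3 - <<'E'
from h import *
st()
E
```

```text
t 8.02 hopper mm [-115.5   74.   241.9] yaw err deg 0.0 tilt [-0.001 -0.   ] F [0.4 2.1 2.1] w -0.0
```

>>> {"method": "carry_out", "body": {"commands": [[[0,-0.15,0,0,0,0],[0,-0.15,0,0,0,0],[0,-0.15,0.04,0,0,0],[0,-0.15,0.04,0,0,0],[0,-0.15,0.06,0,0,0],[0,-0.15,0.06,0,0,0],[0,-0.15,0.06,0,0,0],[0,-0.15,0.08,0,0,0],[0,-0.1,0.08,0,0,0],[0,-0.1,0.0,0,0,0],[0,0,0,0,0,0]]]}}

```text
clock: 8.93
position: [0.4968, -0.0102, 0.2243]
ee_rot: [0.116, 0.993, 0.0, -0.001]
ft_force: [0.4, 1.7, -2.2]
grip_width: 0.002
grasp_force: 0.9
```

>>> {"method": "carry_out", "body": {"commands": [[[0,-0.08,0,0,0,0],[0,-0.08,0,0,0,0],[0,-0.08,0,0,0,0],[0,0,0,0,0,0],[0,0,0,0,0,0]]]}}

```text
clock: 9.35
position: [0.4946, -0.0177, 0.2242]
ee_rot: [0.115, 0.993, 0.001, -0.001]
ft_force: [1.6, 7.6, -6.6]
grip_width: 0.0
grasp_force: 4.1
```

```bash
python3 - <<'E'
from h import *
st()
a=cv2.resize(camera('scene')[100:270,290:470,::-1],None,fx=2.2,fy=2.2,interpolation=cv2.INTER_CUBIC)
b=cv2.resize(camera('top')[100:270,275:455,::-1],None,fx=2.2,fy=2.2,interpolation=cv2.INTER_CUBIC)
cv2.imwrite('pics/g1.png',np.hstack([a,b]))
E
```

```text
t 9.35 hopper mm [-116.3   10.5  224.2] yaw err deg 0.1 tilt [-0.002  0.001] F [ 1.6  7.6 -6.6] w 0.0
```

View pics/g1.png

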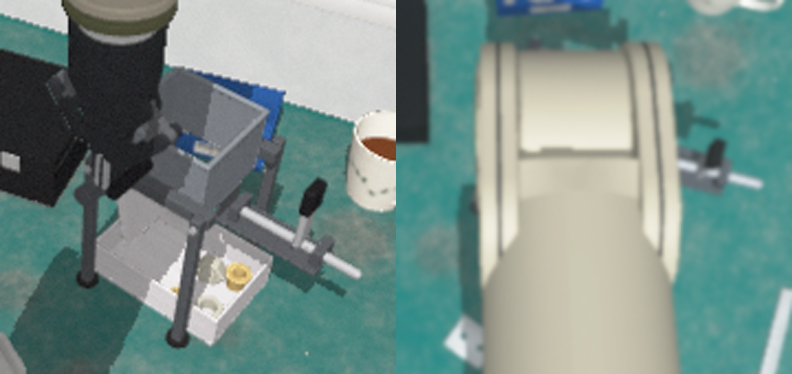

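The gate is at its stop. The tray holds two nuts and a bushing around (210,270)–(238,275), plus bronze peeking out at (175,290), so all four parts are down. Next I swing the gate shut from the other side.

>>> {"method": "carry_out", "body": {"commands": [[[0,0,0,0,0,0],[0,0,0,0,0,0],[0,0.35,0,0,0,0],[0,0,-0.5,0,0,0],[0,0,-0.7,0,0,0],[0,0,-0.6,0,0,0],[0,-0.5,0,0,0,0],[0,-0.6,0,0,0,0],[0,-0.6,0,0,0,0],[0,-0.3,0,0,0,0],[0,0,0,0,0,0],[0,0,0.5,0,0,0],[0,0,0.7,0,0,0],[0,0,0.6,0,0,0],[0,0,0,0,0,0]]]}}

```text
clock: 10.7
position: [0.478, -0.082, 0.221]
ee_rot: [0.115, 0.993, -0.001, -0.003]
ft_force: [-0.3, 0.2, -1.1]
grip_width: 0.001
grasp_force: 0.0
```

```bash
python3 - <<'E'
from h import *
st()
E
```

```text
t 10.7 hopper mm [-117.6  -55.8  221. ] yaw err deg 0.1 tilt [-0.007 -0.   ] F [-0.3  0.2 -1.1] w 0.0
```

>>> {"method": "carry_out", "body": {"commands": [[[0,0.15,0,0,0,0],[0,0.15,0,0,0,0],[0,0.15,0,0,0,0],[0,0.15,-0.05,0,0,0],[0,0.15,-0.05,0,0,0],[0,0.15,-0.05,0,0,0],[0,0.15,-0.05,0,0,0],[0,0.15,-0.05,0,0,0],[0,0.15,-0.05,0,0,0],[0,0.15,-0.05,0,0,0],[0,0.15,-0.05,0,0,0],[0,0.15,0,0,0,0],[0,0.15,0,0,0,0],[0,0.15,0,0,0,0],[0,0.15,0,0,0,0]]]}}

```text
clock: 11.95
position: [0.5015, 0.0037, 0.2428]
ee_rot: [0.116, 0.993, -0.0, 0.001]
ft_force: [-1.6, -4.8, 3.7]
grip_width: -0.003
grasp_force: 2.5
```

>>> {"method": "carry_out", "body": {"commands": [[[0,0.15,0.02,0,0,0],[0,0.15,0.02,0,0,0],[0,0.15,0.04,0,0,0],[0,0.15,0.04,0,0,0],[0,0.15,0.05,0,0,0],[0,0.15,0.05,0,0,0],[0,0.15,0.06,0,0,0],[0,0.15,0.06,0,0,0],[0,0.1,0.06,0,0,0],[0,0.1,0,0,0,0],[0,0.08,0,0,0,0],[0,0,0,0,0,0]]]}}

```text
clock: 12.95
position: [0.5135, 0.061, 0.2236]
ee_rot: [0.116, 0.993, -0.001, -0.001]
ft_force: [-0.1, -6.1, -4.2]
grip_width: 0.001
grasp_force: 2.6
```

```bash
python3 - <<'E'
from h import *
st()
E
```

```text
t 12.95 hopper mm [-116.    91.5  223.6] yaw err deg -0.0 tilt [-0.003 -0.002] F [-0.1 -6.1 -4.2] w 0.0
```

>>> {"method": "carry_out", "body": {"commands": [[[0,0.08,0,0,0,0],[0,0.08,0,0,0,0],[0,0.05,0,0,0,0],[0,0,0,0,0,0]]]}}

```text
clock: 13.28
position: [0.5147, 0.0679, 0.2228]
ee_rot: [0.117, 0.993, -0.002, -0.002]
ft_force: [-1.8, -8.4, -7.6]
grip_width: -0.002
grasp_force: 4.6
```

>>> {"method": "carry_out", "body": {"commands": [[[0,0.06,0,0,0,0],[0,0.06,0,0,0,0],[0,0,0,0,0,0]]]}}

```text
clock: 13.53
position: [0.5153, 0.0708, 0.2225]
ee_rot: [0.118, 0.993, -0.003, -0.003]
ft_force: [-4.2, -15.0, -9.3]
grip_width: 0.002
grasp_force: 7.4
```

```bash
python3 - <<'E'
from h import *
st()
E
```

```text
t 13.53 hopper mm [-116.5  101.5  222.5] yaw err deg -0.2 tilt [-0.007 -0.006] F [ -4.2 -15.   -9.3] w 0.0
```

>>> {"method": "carry_out", "body": {"commands": [[[0,0.08,0,0,0,0],[0,0.06,0,0,0,0],[0,0,0,0,0,0],[0,0,0,0,0,0]]]}}

```text
clock: 13.87
position: [0.5156, 0.0715, 0.2223]
ee_rot: [0.12, 0.993, -0.006, -0.004]
ft_force: [-11.6, -30.4, -3.2]
grip_width: -0.0
grasp_force: 16.1
```

```bash
python3 - <<'E'
from h import *
st()
E
```

```text
t 13.87 hopper mm [-116.5  102.2  222.3] yaw err deg -0.4 tilt [-0.01  -0.011] F [-11.6 -30.4  -3.2] w -0.0
```

At the stop, so the gate is shut. I'll go round to the outside of the tab.

>>> {"method": "carry_out", "body": {"commands": [[[0,-0.25,0,0,0,0],[0,-0.25,0,0,0,0],[0,0,-0.5,0,0,0],[0,0,-0.8,0,0,0],[0,0,-0.8,0,0,0],[0,0,-0.5,0,0,0],[-0.3,-0.65,0,0,0,0],[-0.3,-0.65,0,0,0,0],[-0.3,-0.65,0,0,0,0],[-0.3,-0.65,0,0,0,0],[-0.3,-0.65,0,0,0,0],[-0.3,-0.65,0,0,0,0],[-0.3,-0.65,0,0,0,0],[-0.3,-0.65,0,0,0,0],[-0.3,-0.65,0,0,0,0],[-0.2,-0.7,0,0,0,0],[0,0,0,0,0,0],[0,0,0,0,0,0]]]}}

```text
clock: 15.37
position: [0.5666, -0.2223, 0.3289]
ee_rot: [0.117, 0.993, 0.0, -0.0]
ft_force: [0.3, 1.1, 0.3]
grip_width: -0.004
grasp_force: 0.0
```

```bash
python3 - <<'E'
from h import *
st()
p=camera_params('wrist');im=camera('wrist')[:,:,::-1].copy()
for q in proj('wrist',tf(V,[[-13,-141,226],[-94,121,240],[-139,121,240]]),p): cv2.circle(im,tuple(int(a) for a in np.clip(q,-9,999)),3,(0,0,255),1)
cv2.imwrite('pics/w3.png',im)
E
```

```text
t 15.37 hopper mm [   1.  -171.9  328.9] yaw err deg -0.1 tilt [-0.  0.] F [0.3 1.1 0.3] w -0.0
```

View pics/w3.png

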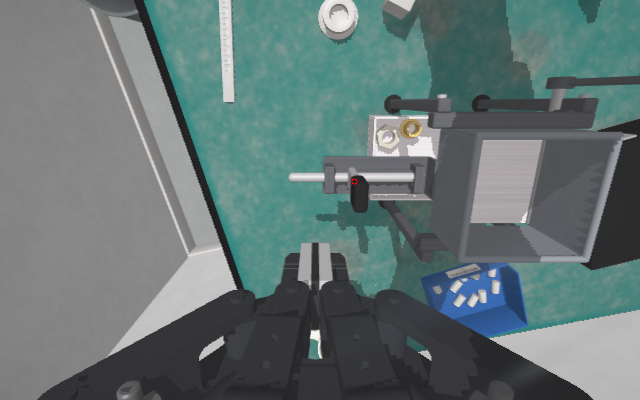

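The hopper is empty with the gate shut. The tab is at (360,195), still drawn out, with the fingers outside it. I'll descend and push it home.

>>> {"method": "carry_out", "body": {"commands": [[[0,0,0.5,0,0,0],[0,0,0.7,0,0,0],[0,0,0.7,0,0,0],[0,0,0.6,0,0,0],[0,0,0.5,0,0,0],[0,0,0,0,0,0],[0,0.12,0,0,0,0],[0,0.12,0,0,0,0],[0,0.12,0,0,0,0],[0,0.12,0,0,0,0],[0,0.12,0,0,0,0],[0,0.12,0,0,0,0],[0,0.12,0,0,0,0],[0,0.12,0,0,0,0],[0,0,0,0,0,0]]]}}

```text
clock: 16.67
position: [0.5759, -0.1823, 0.2093]
ee_rot: [0.115, 0.993, 0.0, -0.0]
ft_force: [-0.0, 1.3, 0.4]
grip_width: -0.0
grasp_force: 0.0
```

>>> {"method": "carry_out", "body": {"commands": [[[0,0.08,0,0,0,0],[0,0.06,0,0,0,0],[0,0.06,0,0,0,0],[0,0,0,0,0,0],[0,0,0,0,0,0]]]}}

```text
clock: 17.08
position: [0.5773, -0.1758, 0.2092]
ee_rot: [0.116, 0.993, 0.0, -0.0]
ft_force: [0.2, -0.9, 1.1]
grip_width: 0.001
grasp_force: 0.6
```

```bash
python3 - <<'E'
from h import *
st()
E
```

```text
t 17.08 hopper mm [   0.7 -124.2  209.2] yaw err deg 0.0 tilt [-0.  0.] F [ 0.2 -0.9  1.1] w 0.0
```

Contact force is still light, so I'll keep pushing until it firms up.

>>> {"method": "carry_out", "body": {"commands": [[[0,0.08,0,0,0,0],[0,0.06,0,0,0,0],[0,0,0,0,0,0]]]}}

```text
clock: 17.33
position: [0.5774, -0.175, 0.2093]
ee_rot: [0.118, 0.993, -0.003, -0.0]
ft_force: [-1.0, -14.3, -0.9]
grip_width: -0.003
grasp_force: 7.0
```

>>> {"method": "carry_out", "body": {"commands": [[[0,0.06,0,0,0,0],[0,0.06,0,0,0,0],[0,0,0,0,0,0]]]}}

```text
clock: 17.58
position: [0.5775, -0.1743, 0.2094]
ee_rot: [0.12, 0.993, -0.005, -0.0]
ft_force: [-3.2, -25.4, -1.6]
grip_width: 0.0
grasp_force: 12.5
```

```bash
python3 - <<'E'
from h import *
st()
E
```

```text
t 17.58 hopper mm [   0.5 -122.7  209.4] yaw err deg -0.4 tilt [-0.002 -0.01 ] F [ -3.2 -25.4  -1.6] w 0.0
```

>>> {"method": "carry_out", "body": {"commands": [[[0,-0.4,0,0,0,0],[0,-0.4,0,0,0,0],[0,-0.3,0,0,0,0],[0,0,-0.5,0,0,0],[0,0,-0.8,0,0,0],[0,0,-0.8,0,0,0],[0,0,-0.8,0,0,0],[0,0,0,0,0,0],[0,0,0,0,0,0],[0,0,0,0,0,0]]]}}

```text
clock: 18.42
position: [0.5695, -0.2081, 0.3245]
ee_rot: [0.116, 0.993, 0.0, -0.0]
ft_force: [0.8, 0.9, -0.6]
grip_width: -0.003
grasp_force: 0.0
```

```bash
python3 - <<'E'
from h import *
st()
p=camera_params('wrist');im=camera('wrist')[:,:,::-1].copy()
for q in proj('wrist',tf(V,[[-13,-111,226],[-13,-99,226],[-94,121,240],[-139,121,240]]),p): cv2.circle(im,tuple(int(a) for a in np.clip(q,-9,999)),3,(0,0,255),1)
b=cv2.resize(camera('scene')[120:270,300:450,::-1],None,fx=2.66,fy=2.66,interpolation=cv2.INTER_CUBIC)[:400]
cv2.imwrite('pics/w4.png',np.hstack([im[:,240:],b[:,:399]][:2]))
E
```

```text
t 18.42 hopper mm [   0.6 -157.4  324.5] yaw err deg 0.1 tilt [-0.001  0.001] F [ 0.8  0.9 -0.6] w -0.0Traceback (most recent call last):
  File "<stdin>", line 6, in <module>
    return _nx.concatenate(arrs, 1, dtype=dtype, casting=casting)
           ~~~~~~~~~~~~~~~^^^^^^^^^^^^^^^^^^^^^^^^^^^^^^^^^^^^^^^
ValueError: all the input array dimensions except for the concatenation axis must match exactly, but along dimension 0, the array at index 0 has size 400 and the array at index 1 has size 399
```

```bash
python3 - <<'E'
from h import *
p=camera_params('wrist');im=camera('wrist')[:,:,::-1].copy()
for q in proj('wrist',tf(V,[[-13,-111,226],[-13,-99,226],[-94,121,240],[-139,121,240]]),p): cv2.circle(im,tuple(int(a) for a in np.clip(q,-9,999)),3,(0,0,255),1)
b=cv2.resize(camera('scene')[120:270,300:450,::-1],(400,400),interpolation=cv2.INTER_CUBIC)
cv2.imwrite('pics/w4.png',np.hstack([im[:,240:],b]))
E
```

```text
(no output)
```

View pics/w4.png

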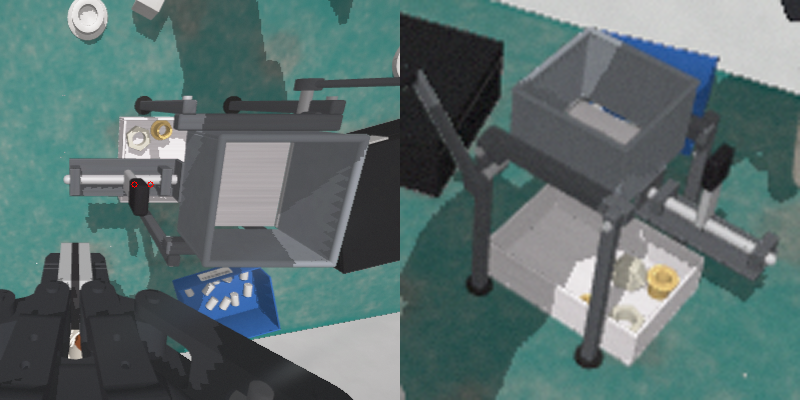

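The bolt's end knob at (770,258) and the lever tip at (418,72) are back at their starting pixels, so the bolt is home and the gate shut. The tray holds the parts.

```bash
python3 -c "
from workcell import *
print(hand_in())"
```

```text
the job is handed in; nothing more can be done
None
```

The job is handed in, with no verdict returned: the hopper is empty, all four parts look to be in the tray (one bushing only partly visible), and in the last pictures the gate is shut, the bolt is home and the tray and bystanders look unmoved.

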